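# Swap out rejects and top up a rack of glass jars, gently

## Robot

A 7-joint arm with a two-finger parallel gripper is mounted at the origin on a cart in front of the work surface, level with it; the furniture and walls round the work are solid. World frame = base frame: x ahead of the robot, y to its left, z up, the work surface at z = 0. Lengths are in m, angles in degrees, forces in N, time in s.
With the tool pointing down it reaches from about 0.425 to 0.875 m from the base axis. Payload 4.7 kg.
Tool frame: the origin (TCP) lies between the finger pads; the fingertips stand env.tip_reach ahead of it and the grasp point (between the pads) lies 2 mm behind it (env.tip_reach is the distance from the TCP to the fingertips, in m); z points along the fingers, y is the line along which they close (so a half turn about z gives the same grasp; the last joint's range is limited). The gripper opens to 87 mm and grips with 3 to 60 N. Pads are 19 mm wide; open, the fingers measure 117 mm over their backs; the gripper's body (75 mm by 190 mm) begins 51 mm behind the grasp point.
Start: joints at [0.808, 18.392, -4.016, 83.108, 1.295, 78.541, -3.26], TCP at [0.65, -0, 0.24] pointing down, gripper open.
Joint ranges: [-163.93, 163.93], [-17.29, 119.83], [-79.2, 71.16], [3.27, 140.29], [-89.18, 269.18], [5.43, 117.66], [-154.24, 154.24]. Speed limits (degrees/s): [147.25, 147.25, 180, 180, 180, 180, 180].

## Interface

Orientations are given as [roll, pitch, yaw] about the fixed x, y, z axes, in that order (R = Rz(yaw) Ry(pitch) Rx(roll)).
In Python, from cell import env, cam, sign_off gives the robot as it stands (env), with the cameras (cam) and the job as plain functions.
- The arm moves only by the shell command python3 steer.py 'ROWS' [FORCE]. ROWS is rows parted by semicolons, their numbers by spaces, 1 to 8 of them, each of 5 numbers: dx, dy, dz in m, then a turn about the tool's z in degrees, then the finger opening in m; each row is the pose to reach, as a shift and turn from the pose commanded when the command began, along the tool's axes at that moment; what a row does not reach only later rows make up. A row lasts 1/12 s, in which the tool goes at most 0.0417 m and 7.16 degrees, less where a joint would pass 70% of its speed; a pose out of reach is approached as far as the arm can. The fingers move at their own pace and stop on an object; FORCE is the grip in N (left out, the last holds). Time passes only in rows, so rows that do not move let the fingers close. It prints the time, the measured TCP pose, the force, the opening and the grip force at its end.
- env.get_obs(): the state, without advancing time (a new reading comes with each control period).
- cam.read_camera(name): name is "scene" or "side" or "wrist"; returns a dict with "color" (420x560x3 uint8, blue, green, red), "fx", "fy", "cx", "cy" (pixels), "dist" ([k1, k2, p1, p2, k3] as OpenCV has them; the pictures are not rectified), "world_from_camera" (4x4, takes a point from camera to world coordinates). Camera axes: x right, y down, z forward; pixel columns grow to the right and rows downward; lengths in m; the calibration is good to about 2 mm. A picture is of the moment at which its call begins. There is no depth.
- sign_off(): hands the job in; it is judged then, once.
The state is a dict: "time_s": time; "qpos": joint angles; "joint_velocities": joint speeds; "effort": joint torques, N m; "tool_pos": TCP position; "tool_rot": TCP orientation; "force": force on the tool from outside, world axes, zero at the start; "wrist_torque": the same for the moment, N m; "grip_width": finger opening in m; "grasp_force": force on a finger pad.
Only numpy, scipy, OpenCV 4.12 (cv2) and the standard library are available. Lean on these libraries where they do the work, as an engineer would, in place of code of your own. Each camera call takes 0.05 s, during which the arm holds its last target. There are 200 camera calls.

## Task

Make this jar rack ready for collection: stand every red-capped reject jar in the small green tray and fill every empty place in the rack with a blue-capped spare from the desk on the left, leaving the good jars that are already in the rack where they are and any surplus spares standing on the desk. The glass is thin, so squeeze no jar with more than 35 N per finger, and leave every jar upright and the tape roll and note block undisturbed. When the rack is full of blue-capped jars, press the green button down and let it go.

Things in the scene. Friction and masses are not known exactly. Their poses are not given: they have to be found in the camera images.
- good_1: blue-capped (good) jar that starts in the rack: closed round glass jar, 48 mm diameter, 56 mm tall over the cap (the cap is the top 14 mm, 45 mm diameter), about 0.14 kg, low centre of mass; origin at the centre of its underside, z up along its axis; thin glass, bears a squeeze of up to 35 N per finger (20 to 25 N lifts it safely). None if absent in this run.
- good_2: blue-capped (good) jar that starts in the rack: closed round glass jar, 48 mm diameter, 56 mm tall over the cap (the cap is the top 14 mm, 45 mm diameter), about 0.14 kg, low centre of mass; origin at the centre of its underside, z up along its axis; thin glass, bears a squeeze of up to 35 N per finger (20 to 25 N lifts it safely). None if absent in this run.
- good_3: blue-capped (good) jar that starts in the rack: closed round glass jar, 48 mm diameter, 56 mm tall over the cap (the cap is the top 14 mm, 45 mm diameter), about 0.14 kg, low centre of mass; origin at the centre of its underside, z up along its axis; thin glass, bears a squeeze of up to 35 N per finger (20 to 25 N lifts it safely). None if absent in this run.
- good_4: blue-capped (good) jar that starts in the rack: closed round glass jar, 48 mm diameter, 56 mm tall over the cap (the cap is the top 14 mm, 45 mm diameter), about 0.14 kg, low centre of mass; origin at the centre of its underside, z up along its axis; thin glass, bears a squeeze of up to 35 N per finger (20 to 25 N lifts it safely). None if absent in this run.
- reject_1: red-capped (rejected) jar that starts in the rack: closed round glass jar, 48 mm diameter, 56 mm tall over the cap (the cap is the top 14 mm, 45 mm diameter), about 0.14 kg, low centre of mass; origin at the centre of its underside, z up along its axis; thin glass, bears a squeeze of up to 35 N per finger (20 to 25 N lifts it safely). None if absent in this run.
- reject_2: red-capped (rejected) jar that starts in the rack: closed round glass jar, 48 mm diameter, 56 mm tall over the cap (the cap is the top 14 mm, 45 mm diameter), about 0.14 kg, low centre of mass; origin at the centre of its underside, z up along its axis; thin glass, bears a squeeze of up to 35 N per finger (20 to 25 N lifts it safely). None if absent in this run.
- spare_1: blue-capped (good) spare jar that starts standing on the desk at the left: closed round glass jar, 48 mm diameter, 56 mm tall over the cap (the cap is the top 14 mm, 45 mm diameter), about 0.14 kg, low centre of mass; origin at the centre of its underside, z up along its axis; thin glass, bears a squeeze of up to 35 N per finger (20 to 25 N lifts it safely). None if absent in this run.
- spare_2: blue-capped (good) spare jar that starts standing on the desk at the left: closed round glass jar, 48 mm diameter, 56 mm tall over the cap (the cap is the top 14 mm, 45 mm diameter), about 0.14 kg, low centre of mass; origin at the centre of its underside, z up along its axis; thin glass, bears a squeeze of up to 35 N per finger (20 to 25 N lifts it safely). None if absent in this run.
- spare_3: blue-capped (good) spare jar that starts standing on the desk at the left: closed round glass jar, 48 mm diameter, 56 mm tall over the cap (the cap is the top 14 mm, 45 mm diameter), about 0.14 kg, low centre of mass; origin at the centre of its underside, z up along its axis; thin glass, bears a squeeze of up to 35 N per finger (20 to 25 N lifts it safely). None if absent in this run.
- spare_4: blue-capped (good) spare jar that starts standing on the desk at the left: closed round glass jar, 48 mm diameter, 56 mm tall over the cap (the cap is the top 14 mm, 45 mm diameter), about 0.14 kg, low centre of mass; origin at the centre of its underside, z up along its axis; thin glass, bears a squeeze of up to 35 N per finger (20 to 25 N lifts it safely). None if absent in this run.
- spare_5: blue-capped (good) spare jar that starts standing on the desk at the left: closed round glass jar, 48 mm diameter, 56 mm tall over the cap (the cap is the top 14 mm, 45 mm diameter), about 0.14 kg, low centre of mass; origin at the centre of its underside, z up along its axis; thin glass, bears a squeeze of up to 35 N per finger (20 to 25 N lifts it safely). None if absent in this run.
- spare_6: blue-capped (good) spare jar that starts standing on the desk at the left: closed round glass jar, 48 mm diameter, 56 mm tall over the cap (the cap is the top 14 mm, 45 mm diameter), about 0.14 kg, low centre of mass; origin at the centre of its underside, z up along its axis; thin glass, bears a squeeze of up to 35 N per finger (20 to 25 N lifts it safely). None if absent in this run.
- rack: fixed wooden rack block, 138 (x) x 262 (y) x 24 mm high, with six round flat-bottomed recesses in two rows of three; origin at the centre of its underside, x across the rows, y along them (84 mm pitch along y, 68 mm along x). To the right of the desk a tilted black tray stands fixed, up to 0.30 m high; keep above it there
- pocket_0 (a point): centre of the floor of one of the rack's recesses, 10 mm above the desk; the recess is 60 mm in diameter and 14 mm deep (its rim is the block's top, 24 mm above the desk), so a jar standing in it has 6 mm play all round and its origin at most 6 mm from this point
- pocket_1 (a point): centre of the floor of one of the rack's recesses, 10 mm above the desk; the recess is 60 mm in diameter and 14 mm deep (its rim is the block's top, 24 mm above the desk), so a jar standing in it has 6 mm play all round and its origin at most 6 mm from this point
- pocket_2 (a point): centre of the floor of one of the rack's recesses, 10 mm above the desk; the recess is 60 mm in diameter and 14 mm deep (its rim is the block's top, 24 mm above the desk), so a jar standing in it has 6 mm play all round and its origin at most 6 mm from this point
- pocket_3 (a point): centre of the floor of one of the rack's recesses, 10 mm above the desk; the recess is 60 mm in diameter and 14 mm deep (its rim is the block's top, 24 mm above the desk), so a jar standing in it has 6 mm play all round and its origin at most 6 mm from this point
- pocket_4 (a point): centre of the floor of one of the rack's recesses, 10 mm above the desk; the recess is 60 mm in diameter and 14 mm deep (its rim is the block's top, 24 mm above the desk), so a jar standing in it has 6 mm play all round and its origin at most 6 mm from this point
- pocket_5 (a point): centre of the floor of one of the rack's recesses, 10 mm above the desk; the recess is 60 mm in diameter and 14 mm deep (its rim is the block's top, 24 mm above the desk), so a jar standing in it has 6 mm play all round and its origin at most 6 mm from this point
- reject_tray: small loose mint-green open tray for rejected jars, 128 (x) x 160 (y) x 26 mm, inner floor 2 mm up, 104 x 136 mm flat inside, 0.25 kg; origin at the centre of its underside, x along its short side, y along its long side; two jars fit side by side along y, each 34 mm from the middle
- ready_button (a joint): green spring push button, round cap 36 mm diameter on a small black housing; 0 = up, 0.006 = fully down (m); fully down takes 5 N; springs back when let go; pressed counts from 0.004
- ready_button_top (a point): centre of the top face of the green button's cap, z up
- tape: roll of tape lying behind the rack, 104 mm diameter, 25 mm high; a bystander, origin at the centre of its underside
- notes: purple note block 80 x 52 x 15 mm lying behind the rack; a bystander, origin at the centre of its underside

How it is judged (in metres and radians):
On the way, in this order (a step that is already met when the one before it is completed fails the run):
1. every red-capped jar stands in the green tray and all six recesses of the rack hold a blue-capped jar, all let go (distance between any of good_1, good_2, good_3, good_4, spare_1, spare_2, spare_3, spare_4, spare_5, spare_6 and pocket_0 below 0.009 m and distance between any of good_1, good_2, good_3, good_4, spare_1, spare_2, spare_3, spare_4, spare_5, spare_6 and pocket_1 below 0.009 m and distance between any of good_1, good_2, good_3, good_4, spare_1, spare_2, spare_3, spare_4, spare_5, spare_6 and pocket_2 below 0.009 m and distance between any of good_1, good_2, good_3, good_4, spare_1, spare_2, spare_3, spare_4, spare_5, spare_6 and pocket_3 below 0.009 m and distance between any of good_1, good_2, good_3, good_4, spare_1, spare_2, spare_3, spare_4, spare_5, spare_6 and pocket_4 below 0.009 m and distance between any of good_1, good_2, good_3, good_4, spare_1, spare_2, spare_3, spare_4, spare_5, spare_6 and pocket_5 below 0.009 m and x of reject_1 in the frame of reject_tray between -0.045 and 0.045 m and y of reject_1 in the frame of reject_tray between -0.06 and 0.06 m and z of each of reject_1, reject_2 in the frame of reject_tray below 0.012 m and angle between each of reject_1, reject_2, good_1, good_2, good_3, good_4, spare_1, spare_2, spare_3, spare_4, spare_5, spare_6's own z axis and vertical below 0.15 rad and x of reject_2 in the frame of reject_tray between -0.045 and 0.045 m and y of reject_2 in the frame of reject_tray between -0.06 and 0.06 m and contact force between the fingers and anything else below 0.5 N), for 0.2 s.
2. the green button is pressed down (value of joint ready_button above 0.004 m), for 0.05 s.
At the end, for the whole second after the job is handed in: Each recess holds an upright blue-capped jar seated on its floor (origin within 9 mm of the floor centre); red-capped jars stand on the tray floor, within 45 (x) and 60 mm (y) of its middle; every jar upright (< 0.15 rad); all at rest; button up (< 2 mm) (distance between any of good_1, good_2, good_3, good_4, spare_1, spare_2, spare_3, spare_4, spare_5, spare_6 and pocket_0 below 0.009 m and distance between any of good_1, good_2, good_3, good_4, spare_1, spare_2, spare_3, spare_4, spare_5, spare_6 and pocket_1 below 0.009 m and distance between any of good_1, good_2, good_3, good_4, spare_1, spare_2, spare_3, spare_4, spare_5, spare_6 and pocket_2 below 0.009 m and distance between any of good_1, good_2, good_3, good_4, spare_1, spare_2, spare_3, spare_4, spare_5, spare_6 and pocket_3 below 0.009 m and distance between any of good_1, good_2, good_3, good_4, spare_1, spare_2, spare_3, spare_4, spare_5, spare_6 and pocket_4 below 0.009 m and distance between any of good_1, good_2, good_3, good_4, spare_1, spare_2, spare_3, spare_4, spare_5, spare_6 and pocket_5 below 0.009 m and x of reject_1 in the frame of reject_tray between -0.045 and 0.045 m and y of reject_1 in the frame of reject_tray between -0.06 and 0.06 m and z of each of reject_1, reject_2 in the frame of reject_tray below 0.012 m and angle between each of reject_1, reject_2, good_1, good_2, good_3, good_4, spare_1, spare_2, spare_3, spare_4, spare_5, spare_6's own z axis and vertical below 0.15 rad and x of reject_2 in the frame of reject_tray between -0.045 and 0.045 m and y of reject_2 in the frame of reject_tray between -0.06 and 0.06 m and linear speed of each of good_1, good_2, good_3, good_4, reject_1, reject_2, spare_1, spare_2, spare_3, spare_4, spare_5, spare_6 below 0.02 m/s and value of joint ready_button below 0.002 m); the robot touches nothing.
It fails at once if a jar is squeezed by the fingers with more than 35 N a finger (70 N for both together) (contact force between the fingers and good_1 above 70 N or contact force between the fingers and good_2 above 70 N or contact force between the fingers and good_3 above 70 N or contact force between the fingers and good_4 above 70 N or contact force between the fingers and reject_1 above 70 N or contact force between the fingers and reject_2 above 70 N or contact force between the fingers and spare_1 above 70 N or contact force between the fingers and spare_2 above 70 N or contact force between the fingers and spare_3 above 70 N or contact force between the fingers and spare_4 above 70 N or contact force between the fingers and spare_5 above 70 N or contact force between the fingers and spare_6 above 70 N).
It fails at once if a good jar that was already in the rack is shifted more than 30 mm or tipped (distance of any of good_1, good_2, good_3, good_4 from where it was at the start of the episode above 0.03 m or angle between any of good_1, good_2, good_3, good_4's own z axis and vertical above 0.4 rad).
It fails at once if the tape roll or the note block is pushed more than 30 mm (distance of any of tape, notes from where it was at the start of the episode above 0.03 m).
Of good_1, good_2, good_3, good_4 only 1 to 3 are there at a start; the rules pass over those that are not, and their reading is None.
Of reject_1, reject_2 only 1 to 2 are there at a start; the rules pass over those that are not, and their reading is None.
Of spare_1, spare_2, spare_3, spare_4, spare_5, spare_6 only 5 to 6 are there at a start; the rules pass over those that are not, and their reading is None.
At some moment in a run one of spare_1, spare_2, spare_3, spare_4, spare_5, spare_6 may be knocked a few centimetres aside while the robot is not near it.
It also fails if it takes over 210 s, if anything falls off the work surface, if the arm or the gripper's body presses on something with over 40 N, if the wrist force passes 120 N, or if a joint passes its speed limit or range.

## Working session

There is one attempt and no reset: what is moved stays moved. The work goes in short steps, Python scripts to look and compute and a shell command to move; the robot and the scene stay as the last step left them, time stands still between calls to the robot, and variables do not carry over. Pictures are saved under pics/ and viewed, at most 14 in all, crops included, and the job is handed in when it is done.

```bash
ls; mkdir -p pics
cat > snap.py <<'E'
import sys,cv2
from cell import env, cam, sign_off
for n in sys.argv[2:]:
    c=cam.read_camera(n); cv2.imwrite(f"pics/{sys.argv[1]}_{n}.png",c["color"])
E
python3 - <<'E'
from cell import env, cam, sign_off
import cv2,numpy as np
np.set_printoptions(precision=4,suppress=True)
ims=[]
for n in ["scene","side","wrist"]:
    c=cam.read_camera(n); cv2.imwrite(f"pics/a_{n}.png",c["color"]); print(n,c["fx"],c["fy"],c["cx"],c["cy"],c["dist"]);print(np.array(c["world_from_camera"]))
o=env.get_obs(); print(o["tool_pos"],o["tool_rot"],o["grip_width"],env.tip_reach)
E
```

```text
cell.py
pics
steer.py
scene 458.7954847013451 458.7954847013451 284.6686586284296 208.5298802979684 [-0.0179  0.      0.      0.      0.    ]
[[-0.8175 -0.3642  0.4461  0.0472]
 [-0.5755  0.4902 -0.6546  0.8208]
 [ 0.0198 -0.7919 -0.6103  0.78  ]
 [ 0.      0.      0.      1.    ]]
side 485.8652039084379 485.8652039084379 278.73548714230367 201.4206783197674 [-0.1014  0.      0.      0.      0.    ]
[[ 0.959  -0.1952  0.2053  0.2553]
 [-0.2832 -0.6487  0.7064 -0.9636]
 [-0.0047 -0.7356 -0.6774  0.9885]
 [ 0.      0.      0.      1.    ]]
wrist 330.3852451460236 330.3852451460236 280.21205928146236 210.69013006604527 [0.0274 0.     0.     0.     0.    ]
[[ 1.      0.0018 -0.0009  0.6503]
 [ 0.0015 -0.9692 -0.2463  0.0653]
 [-0.0013  0.2463 -0.9692  0.3832]
 [ 0.      0.      0.      1.    ]]
[ 0.6496 -0.      0.2387] [-179.919     0.0042   90.0035] 0.0871535301692863 0.017
```

View pics/a_scene.png

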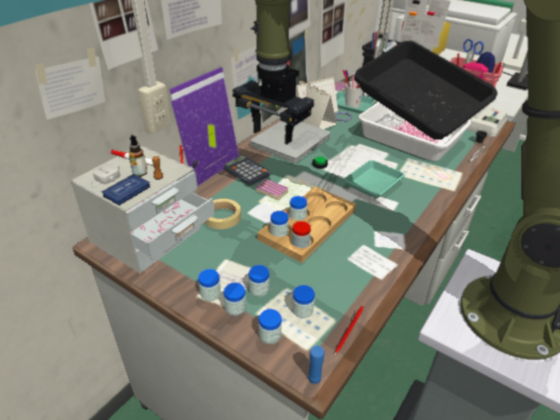

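View pics/a_side.png

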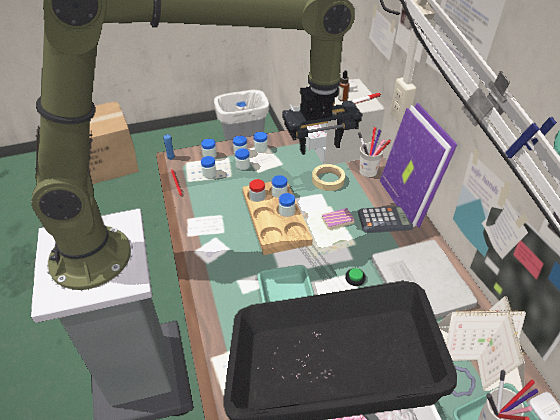

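View pics/a_wrist.png

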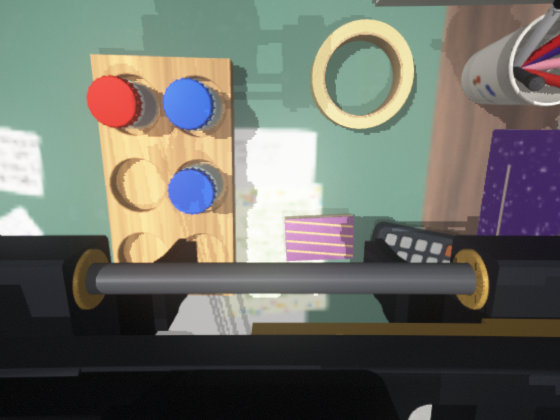

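The scene shows a rack holding red (302,232) and blue (280,222), (298,204) jars, with three empty recesses. Five spares stand at (209,281), (235,294), (259,277), (304,297) and (270,322). The tray is at (378,178) and the button at (320,161). The side and wrist views agree, and the tape and notes lie at +x of the rack.

```bash
cat > vis.py <<'E'
import cv2,numpy as np
from cell import env, cam, sign_off
np.set_printoptions(precision=4,suppress=True)
HSV=dict(blue=((100,140,70),(128,255,255)),red=((0,150,80),(6,255,255)),button=((55,170,60),(80,255,255)),wood=((8,70,110),(24,190,255)),mint=((70,40,120),(88,130,255)))
def rays(c,px):
    K=np.array([[c["fx"],0,c["cx"]],[0,c["fy"],c["cy"]],[0,0,1.]]); T=np.array(c["world_from_camera"])
    u=cv2.undistortPoints(np.float64(px).reshape(-1,1,2),K,np.float64(c["dist"])).reshape(-1,2)
    d=np.c_[u,np.ones(len(u))]@T[:3,:3].T
    return T[:3,3],d/np.linalg.norm(d,axis=1)[:,None]
def plane(c,px,z):
    o,d=rays(c,px); return o+d*((z-o[2])/d[:,2])[:,None]
def mask(c,col):
    h=cv2.cvtColor(c["color"],cv2.COLOR_BGR2HSV); return cv2.morphologyEx(cv2.inRange(h,*HSV[col]),cv2.MORPH_OPEN,np.ones((3,3)))
def blobs(c,col,amin=60):
    n,l,s,ce=cv2.connectedComponentsWithStats(mask(c,col)); return [(ce[i],s[i]) for i in range(1,n) if s[i][4]>=amin]
def tri(c1,p1,c2,p2):
    o1,d1=rays(c1,[p1]);o2,d2=rays(c2,[p2]);d1=d1[0];d2=d2[0]
    A=np.c_[d1,-d2];t=np.linalg.lstsq(A,o2-o1,rcond=None)[0];a=o1+t[0]*d1;b=o2+t[1]*d2
    return (a+b)/2,np.linalg.norm(a-b)
def match(c1,c2,col,zr,amin=60,gap=.006):
    out=[]
    for p,s in blobs(c1,col,amin):
        for q,r in blobs(c2,col,amin):
            P,g=tri(c1,p,c2,q)
            if g<gap and zr[0]<P[2]<zr[1]: out.append((P,g,p,q,s[4],r[4]))
    return out
E
cat > find.py <<'E'
from vis import *
a=cam.read_camera("scene");b=cam.read_camera("side")
for col in ["blue","red","button"]:
    print(col,len(blobs(a,col)),len(blobs(b,col)))
    for m in match(a,b,col,(-.0,.1)): print(m[0],"gap %.4f"%m[1],m[2].round(),m[3].round(),m[4:])
E
python3 find.py
python3 - <<'E'
from vis import *
for n in ("scene","side"):
    a=cam.read_camera(n)
    for col in ("wood","mint"):
        for p,s in blobs(a,col,250): print(n,col,p.round(),s)
E
```

```text
blue 9 7
[0.5608 0.0062 0.0603] gap 0.0004 [298. 202.] [287. 199.] (np.int32(159), np.int32(164))
[0.5629 0.0878 0.0607] gap 0.0004 [279. 217.] [279. 181.] (np.int32(189), np.int32(153))
[0.491  0.2644 0.0514] gap 0.0002 [259. 273.] [242. 154.] (np.int32(293), np.int32(118))
[0.5708 0.3392 0.0515] gap 0.0016 [208. 278.] [260. 136.] (np.int32(302), np.int32(114))
[0.4993 0.3373 0.0513] gap 0.0010 [234. 292.] [239. 140.] (np.int32(311), np.int32(116))
[0.3782 0.2566 0.0517] gap 0.0006 [303. 294.] [208. 161.] (np.int32(328), np.int32(129))
[0.396  0.351  0.0514] gap 0.0010 [270. 319.] [208. 143.] (np.int32(363), np.int32(118))
red 2 2
[0.4951 0.0898 0.061 ] gap 0.0009 [301. 228.] [257. 185.] (np.int32(206), np.int32(154))
button 1 0
scene wood [443.  38.] [433  22  18  32 272]
scene wood [460. 188.] [ 416  122   99  119 2412]
scene wood [213. 186.] [197 175  35  23 349]
scene wood [312. 223.] [ 258  187   97   75 2624]
scene wood [225. 214.] [206 199  34  29 523]
scene wood [143. 279.] [  74  239  122   76 2393]
scene wood [308. 336.] [ 178  250  244  162 8108]
scene mint [377. 171.] [ 298  112  140  111 3998]
scene mint [456. 151.] [433 131  42  38 645]
scene mint [281. 257.] [  162   181   229   140 10278]
side wood [107. 109.] [ 94 102  27  15 281]
side wood [112. 149.] [  89  116   49   67 2415]
side wood [169. 204.] [156 152  28 101 956]
side wood [276. 224.] [ 243  182   69   73 2555]
side wood [198. 351.] [ 179  279   40  141 1738]
side mint [265. 195.] [ 187  144  185  108 6290]
side mint [234. 266.] [217 252  38  30 607]
side mint [370. 274.] [359 260  23  27 338]
side mint [259. 294.] [ 211  265  103   86 2973]
side mint [465. 399.] [ 439  361   48   59 1272]
```

```bash
python3 steer.py '-.05 -.12 -.18 0 .087;-.05 -.12 -.18 0 .087;-.05 -.12 -.18 0 .087;-.05 -.12 -.18 0 .087;-.05 -.12 -.18 0 .087;-.05 -.12 -.18 0 .087;-.05 -.12 -.18 0 .087;-.05 -.12 -.18 0 .087' 22
python3 snap.py b wrist
python3 - <<'E'
from vis import *
c=cam.read_camera("wrist"); np.save("w1.npy",c,allow_pickle=True)
E
python3 steer.py '-.15 0.02 0 0 .087;-.15 0.02 0 0 .087;-.15 0.02 0 0 .087;-.15 0.02 0 0 .087;-.15 0.02 0 0 .087;-.15 0.02 0 0 .087;-.15 0.02 0 0 .087'
python3 snap.py c wrist
python3 - <<'E'
from vis import *
c=cam.read_camera("wrist"); np.save("w2.npy",c,allow_pickle=True)
E
```

```text
time_s: 1.02
tool_pos: [0.5302, -0.0499, 0.4198]
tool_rot: [179.9, -0.0, 90.0]
force: [-0.1, 0.6, -0.4]
grip_width: 0.0872
grasp_force: 0.0
time_s: 1.7
tool_pos: [0.5506, -0.1985, 0.4173]
tool_rot: [-179.8, -0.1, 90.1]
force: [0.6, 0.9, -0.0]
grip_width: 0.0872
grasp_force: 0.0
```

```bash
python3 -c "
import cv2,numpy as np
cv2.imwrite('pics/bc.png',np.vstack([cv2.imread('pics/b_wrist.png')[:300],cv2.imread('pics/c_wrist.png')[:300]]))"
```

```text
(no output)
```

View pics/bc.png

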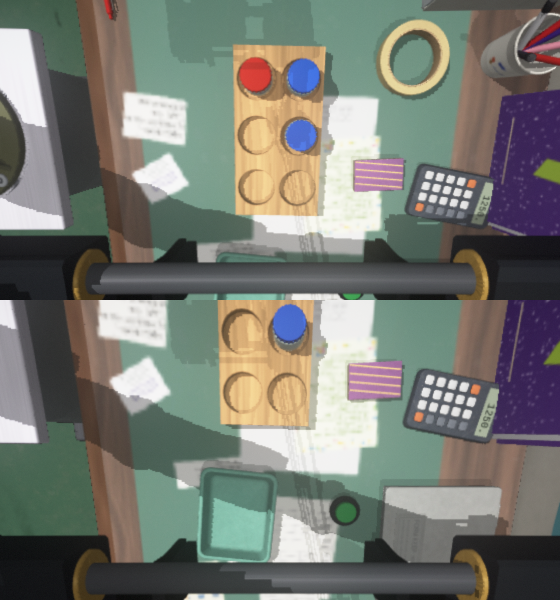

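The first wrist view shows the whole rack, with corners near (233,45), (326,46), (322,214) and (235,214). The second shows the tray at about (237,215) and the button at (345,212). Both are unobstructed.

```bash
cat > rack.py <<'E'
from vis import *
w1=np.load("w1.npy",allow_pickle=True).item();w2=np.load("w2.npy",allow_pickle=True).item()
def hull(c,col,roi):
    m=mask(c,col);z=np.zeros_like(m);x0,y0,x1,y1=roi;z[y0:y1,x0:x1]=m[y0:y1,x0:x1]
    z=cv2.morphologyEx(z,cv2.MORPH_OPEN,np.ones((5,5)))
    cs=max(cv2.findContours(z,0,1)[0],key=cv2.contourArea);return cv2.convexHull(cs)[:,0].astype(float)
h=hull(w1,"wood",(200,25,345,230)); P=plane(w1,h,.024)
r=cv2.minAreaRect(P[:,:2].astype(np.float32)); print("rack rect",r)
# holes: blobs two-view corners at the near end
def corners(h): return np.array([h[np.argmax(h@d)] for d in ((-1,1),(1,1))])
h2=hull(w2,"wood",(200,0,335,145)); print(corners(h),corners(h2))
for a,b in zip(corners(h),corners(h2)): print("corner",*tri(w1,a,w2,b))
for c,pts in ((w2,[(237,225),(240,175),(200,200),(345,212),(330,190),(243,235),(320,232),(265,215)]),):
    hh=cv2.cvtColor(c["color"],cv2.COLOR_BGR2HSV)
    for p in pts: print(p,hh[p[1],p[0]])
E
python3 rack.py
```

```text
rack rect ((0.5273829698562622, 0.002082422375679016), (0.2608945667743683, 0.13818921148777008), 88.92011260986328)
[[236. 214.]
 [317. 215.]] [[221. 123.]
 [307. 125.]]
corner [ 0.4565 -0.1269  0.023 ] 0.0009522790091971499
corner [ 0.593  -0.1291  0.0204] 0.00043659712119712405
(237, 225) [ 80  73 203]
(240, 175) [ 78  66 100]
(200, 200) [ 80  71 197]
(345, 212) [ 66 125 114]
(330, 190) [ 73  44 109]
(243, 235) [ 80  74 199]
(320, 232) [ 25   9 172]
(265, 215) [ 80  75 177]
```

```bash
cat > tray.py <<'E'
from vis import *
w1=np.load("w1.npy",allow_pickle=True).item();w2=np.load("w2.npy",allow_pickle=True).item()
for c in (w1,w2):
    for col in("blue","red"):
        for p,s in blobs(c,col,200): print(col,p.round(),s[4],plane(c,[p],.059)[0])
for m in match(w1,w2,"blue",(.03,.09),200): print("2view",m[0],m[1])
im=w2["color"];cr=im[140:275,180:370];big=cv2.resize(cr,None,fx=4,fy=4,interpolation=cv2.INTER_CUBIC)
cv2.imwrite("pics/tray.png",big)
hh=cv2.cvtColor(im,cv2.COLOR_BGR2HSV)
print(hh[190:270:16,150:300:12,:].tolist().__len__()); print(hh[180,185:300:5].tolist())
E
python3 tray.py
```

```text
blue [304.  76.] 814 [0.5644 0.0858 0.059 ]
blue [302. 135.] 683 [0.5624 0.0035 0.059 ]
red [256.  74.] 858 [0.4957 0.0875 0.059 ]
blue [289.  23.] 890 [0.5617 0.0044 0.059 ]
2view [0.5619 0.0036 0.0621] 0.0004930709214693918
5
[[36, 7, 176], [30, 6, 175], [30, 6, 175], [78, 53, 121], [79, 74, 93], [79, 73, 102], [79, 75, 130], [79, 72, 131], [79, 74, 128], [79, 74, 127], [79, 73, 126], [79, 69, 125], [79, 70, 123], [79, 70, 121], [79, 69, 119], [79, 66, 112], [78, 61, 101], [77, 59, 99], [77, 63, 122], [73, 50, 108], [75, 47, 109], [74, 49, 109], [71, 38, 95]]
```

View pics/tray.png

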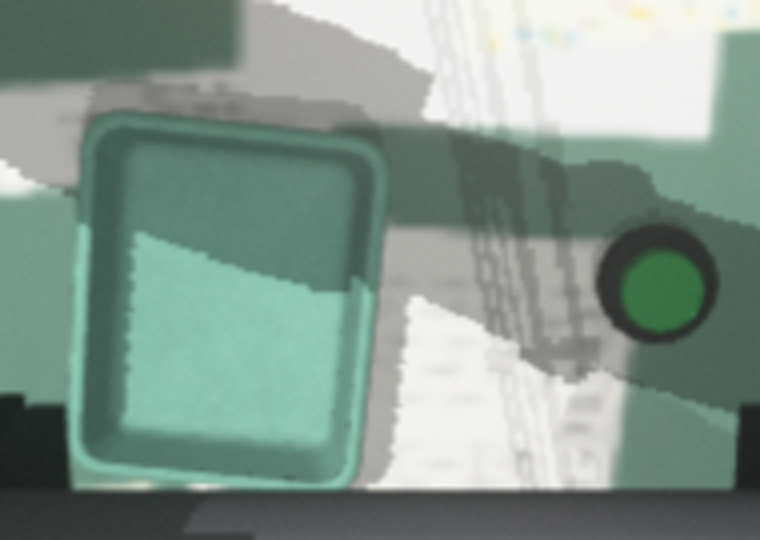

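The tray rim spans crop (75–388, 112–488), i.e. pixels (199–277, 168–262). The button cap is at crop (662,290), i.e. (345,212). I'll take a second wrist position for heights.

```bash
python3 steer.py '-.1 0 0 0 .087;-.1 0 0 0 .087;-.1 0 0 0 .087;-.1 0 0 0 .087;-.1 0 0 0 .087;-.1 0 0 0 .087'
cat > tray2.py <<'E'
from vis import *
w2=np.load("w2.npy",allow_pickle=True).item()
w3=cam.read_camera("wrist"); np.save("w3.npy",w3,allow_pickle=True); cv2.imwrite("pics/w3.png",w3["color"])
HSV["btn"]=((58,100,60),(72,255,255)); HSV["tr"]=((77,60,80),(83,130,255))
B=[max(((p,s) for p,s in blobs(c,"btn",60)),key=lambda t:t[1][4]) for c in (w2,w3)]
print("button",B,*tri(w2,B[0][0],w3,B[1][0]))
H=[]
for c in (w2,w3):
    m=mask(c,"tr");m[260:]=0;m=cv2.morphologyEx(m,cv2.MORPH_OPEN,np.ones((5,5)))
    cs=sorted(cv2.findContours(m,0,1)[0],key=cv2.contourArea)[-3:]
    for k in cs: print(cv2.boundingRect(k),cv2.contourArea(k))
    k=max((k for k in cs if 150<cv2.boundingRect(k)[0]<230),key=cv2.contourArea);h=cv2.convexHull(k)[:,0].astype(float)
    print("rect",cv2.minAreaRect(plane(c,h,.026)[:,:2].astype(np.float32)));H.append(h)
cor=lambda h:np.array([h[np.argmax(h@d)] for d in((-1,-1),(1,-1),(1,1),(-1,1))])
for a,b in zip(cor(H[0]),cor(H[1])): print(a,b,*tri(w2,a,w3,b))
E
python3 tray2.py
```

```text
time_s: 2.3
tool_pos: [0.5509, -0.2976, 0.4196]
tool_rot: [180.0, -0.1, 90.2]
force: [0.2, 0.1, 0.2]
grip_width: 0.0865
grasp_force: 0.0
button [(array([345.3344, 212.4522]), array([336, 203,  20,  20, 314], dtype=int32)), (array([347.3984, 152.561 ]), array([337, 142,  22,  22, 369], dtype=int32))] [ 0.6609 -0.2719  0.0209] 0.00030466676194439477
(182, 203, 8, 9) 42.0
(180, 228, 7, 9) 42.5
(194, 169, 81, 91) 6296.0
rect ((0.4729250371456146, -0.28034472465515137), (0.15899835526943207, 0.13065826892852783), 84.44498443603516)
(176, 148, 5, 5) 16.0
(192, 104, 84, 103) 7324.0
rect ((0.47508394718170166, -0.2809096574783325), (0.15815478563308716, 0.1279878169298172), 83.98258972167969)
[202. 172.] [199. 106.] [ 0.4275 -0.2023  0.0382] 0.0020036191768463964
[267. 181.] [271. 112.] [ 0.5346 -0.2113  0.0703] 0.007432370342535334
[268. 258.] [266. 203.] [ 0.5288 -0.3579  0.0141] 0.001652634177229609
[199. 258.] [195. 199.] [ 0.4166 -0.3439  0.0492] 0.00011185547841689515
```

Measured: tray centre (0.475,-0.281), long axis at 84°, size 128×158. Button (0.661,-0.272), z≈0.021. Rack centre (0.5274,0.0021) at -1.08°. All sizes fit what was given. Next I turn to yaw 180 and go above the red jar.

```bash
python3 steer.py '0 0 .2 -57 .07;0 0 .2 -57 .07;0 0 .2 -57 .07;0 0 .2 -57 .07;0 0 .2 -57 .07;0 0 .2 -57 .07;0 0 .2 -57 .07;0 0 .2 -57 .07' 22|sed -n 2,3p
python3 steer.py '0 0 0 -33 .07;0 0 0 -33 .07;0 0 0 -33 .07;0 0 0 -33 .07;0 0 0 -33 .07;0 0 0 -33 .07'|sed -n 2,3p
python3 steer.py '.0545 .388 0 0 .07;.0545 .388 0 0 .07;.0545 .388 0 0 .07;.0545 .388 0 0 .07;.0545 .388 0 0 .07;.0545 .388 0 0 .07;.0545 .388 0 0 .07;.0545 .388 0 0 .07'|sed -n 2,3p
```

```text
tool_pos: [0.5505, -0.2974, 0.219]
tool_rot: [180.0, -0.1, 147.6]
tool_pos: [0.5509, -0.2978, 0.2201]
tool_rot: [180.0, 0.1, -179.7]
tool_pos: [0.5027, 0.0333, 0.2202]
tool_rot: [-180.0, 0.1, 180.0]
```

```bash
python3 steer.py '.007 .0545 .0 0 .07;.007 .0545 0 0 .07;.007 .0545 .08 0 .07;.007 .0545 .1 0 .07;.007 .0545 .1 0 .07;.007 .0545 .1 0 .07;.007 .0545 .1 0 .07'
python3 - <<'E'
from vis import *
w=cam.read_camera("wrist");cv2.imwrite("pics/d.png",w["color"])
for col in("blue","red"):
    for p,s in blobs(w,col,200): print(col,p.round(),s[4],plane(w,[p],.059)[0])
print(env.get_obs()["qpos"])
E
```

```text
time_s: 4.77
tool_pos: [0.496, 0.0855, 0.1195]
tool_rot: [180.0, -0.1, -180.0]
force: [0.6, 1.1, -0.2]
grip_width: 0.0698
grasp_force: 0.0
blue [546.  41.] 1918 [0.3843 0.2314 0.059 ]
blue [537. 216.] 2314 [0.4849 0.2467 0.059 ]
blue [282. 310.] 1390 [0.5524 0.0854 0.059 ]
red [285. 231.] 3696 [0.4954 0.0872 0.059 ]
[  5.6009   7.1339 -19.4673 111.2674   2.6915  61.9193  75.0176]
```

View pics/d.png

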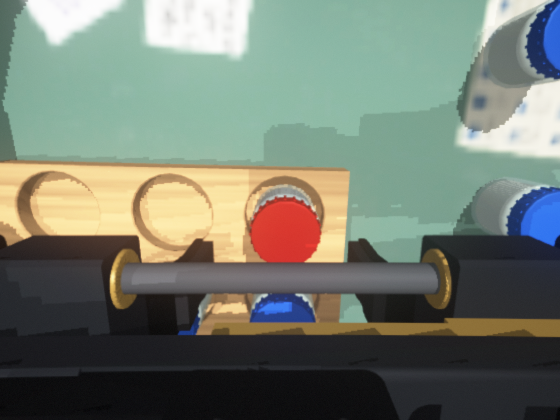

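The wrist view shows the red cap at (285,231), centred between the open fingers. I'll descend, grip and lift.

```bash
python3 steer.py '0 .0015 .04 0 .07;0 .0015 .06 0 .07;0 .0015 .073 0 .07;0 .0015 .073 0 .07;0 .0015 .073 0 .07'|grep -v rot
python3 steer.py '0 0 0 0 .04;0 0 0 0 .04;0 0 0 0 .04;0 0 0 0 .04;0 0 0 0 .04;0 0 0 0 .04;0 0 0 0 .04' 22
python3 steer.py '0 0 -.03 0 .04;0 0 -.06 0 .04;0 0 -.1 0 .04;0 0 -.13 0 .04;0 0 -.13 0 .04;0 0 -.13 0 .04'
```

```text
time_s: 5.23
tool_pos: [0.4979, 0.0864, 0.0482]
force: [0.8, 0.1, 0.5]
grip_width: 0.0698
grasp_force: 0.0
time_s: 5.82
tool_pos: [0.4974, 0.0866, 0.0475]
tool_rot: [180.0, 0.1, -180.0]
force: [-0.6, 1.1, 6.5]
grip_width: 0.0475
grasp_force: 22.0
time_s: 6.32
tool_pos: [0.4975, 0.0859, 0.1779]
tool_rot: [-180.0, 0.2, 180.0]
force: [-0.2, 0.2, -2.5]
grip_width: 0.048
grasp_force: 22.0
```

```bash
python3 - <<'E'
from vis import *
a=cam.read_camera("scene");b=cam.read_camera("side")
print(tri(a,(437,136),b,(240,294)),tri(a,(358,75),b,(424,286)))
E
python3 steer.py '.0215 -.3665 0 0 .04;.0215 -.3665 0 0 .04;.0215 -.3665 0 0 .04;.0215 -.3665 0 0 .04;.0215 -.3665 0 0 .04;.0215 -.3665 0 0 .04;.0215 -.3665 0 0 .04'
```

```text
(array([ 0.3447, -0.3585,  0.1697]), np.float64(0.0036837739596520007)) (array([ 0.6777, -0.4928,  0.2292]), np.float64(0.019038670637734883))
time_s: 7.0
tool_pos: [0.4775, -0.2066, 0.174]
tool_rot: [179.9, -0.2, -180.0]
force: [0.4, -0.6, -1.8]
grip_width: 0.0476
grasp_force: 22.0
```

```bash
python3 steer.py '0 0 0 57 .04;0 0 0 57 .04;0 0 0 57 .04;0 0 0 57 .04;0 0 0 57 .04;0 0 0 57 .04;0 0 0 57 .04;0 0 0 57 .04'|grep rot
python3 steer.py '0 0 0 33 .04;0 0 0 33 .04;0 0 0 33 .04;0 0 0 33 .04;0 0 0 33 .04;0 0 0 33 .04;0 0 0 33 .04'
python3 - <<'E'
from vis import *
w=cam.read_camera("wrist");cv2.imwrite("pics/e.png",w["color"])
E
```

```text
tool_rot: [-179.8, -0.2, 122.6]
time_s: 8.25
tool_pos: [0.4784, -0.2047, 0.1745]
tool_rot: [-179.8, -0.1, 90.1]
force: [0.5, -0.0, -1.3]
grip_width: 0.0479
grasp_force: 22.0
```

View pics/e.png

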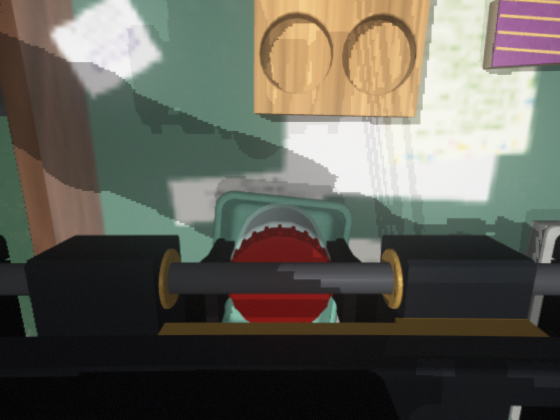

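The jar is held upright between the fingers, with the tray rim just below it at (215–350,195). Next I lower it into the tray and release.

```bash
python3 steer.py '-.058 -.001 0 0 .04;-.058 -.001 0 0 .04;-.058 -.001 .04 0 .04;-.058 -.001 .08 0 .04;-.058 -.001 .11 0 .04;-.058 -.001 .12 0 .04;-.058 -.001 .12 0 .04;-.058 -.001 .12 0 .04'
python3 steer.py '0 0 .004 0 .04;0 0 .008 0 .04;0 0 .012 0 .04;0 0 .013 0 .04;0 0 .013 0 .04'
```

```text
time_s: 8.97
tool_pos: [0.479, -0.2633, 0.0571]
tool_rot: [180.0, 0.0, 90.1]
force: [0.0, -0.5, -2.1]
grip_width: 0.0475
grasp_force: 22.0
time_s: 9.38
tool_pos: [0.4786, -0.2631, 0.0437]
tool_rot: [180.0, 0.0, 90.0]
force: [-0.2, -0.1, -1.0]
grip_width: 0.0475
grasp_force: 22.0
```

```bash
python3 steer.py '0 0 .002 0 .04;0 0 .004 0 .04;0 0 .004 0 .04'|grep -E "pos|force"
python3 steer.py '0 0 0 0 .058;0 0 0 0 .058;0 0 0 0 .058;0 0 -.02 0 .058;0 0 -.06 0 .058;0 0 -.1 0 .058;0 0 -.14 0 .058;0 0 -.14 0 .058'
python3 find.py
```

```text
tool_pos: [0.4788, -0.2632, 0.0397]
force: [0.4, 0.2, -1.5]
grasp_force: 22.0
time_s: 10.3
tool_pos: [0.4831, -0.2654, 0.1888]
tool_rot: [179.2, 0.4, 90.0]
force: [0.5, -0.8, 0.5]
grip_width: 0.058
grasp_force: 0.0
blue 9 5
[0.4907 0.2644 0.0516] gap 0.0008 [259. 273.] [242. 154.] (np.int32(295), np.int32(121))
[0.5708 0.3392 0.0515] gap 0.0016 [208. 278.] [260. 136.] (np.int32(302), np.int32(114))
[0.4995 0.3373 0.0513] gap 0.0009 [234. 292.] [239. 140.] (np.int32(311), np.int32(115))
[0.378  0.2561 0.0515] gap 0.0008 [304. 294.] [208. 161.] (np.int32(326), np.int32(133))
[0.396  0.3511 0.0513] gap 0.0010 [270. 319.] [208. 143.] (np.int32(362), np.int32(118))
red 2 1
[ 0.4785 -0.2599  0.0529] gap 0.0005 [372. 171.] [287. 279.] (np.int32(118), np.int32(228))
button 1 0
```

```bash
R='.604 .087 0 0 .07'; python3 steer.py '.604 .087 0 0 .07;.604 .087 0 0 .07;.604 .087 0 0 .07;.604 .087 0 0 .07;.604 .087 0 0 .07;.604 .087 0 0 .07;.604 .087 0 0 .07;.604 .087 0 0 .07'|grep pos
python3 steer.py '0 0 0 -57 .07;0 0 0 -57 .07;0 0 0 -57 .07;0 0 0 -57 .07;0 0 0 -57 .07;0 0 0 -57 .07;0 0 0 -57 .07;0 0 0 -57 .07'|grep rot
python3 steer.py '0 0 0 -33 .07;0 0 0 -33 .07;0 0 0 -33 .07;0 0 0 -33 .07;0 0 0 -33 .07;0 0 0 -33 .07;0 0 0 -33 .07'|grep -E 'pos|rot'
```

```text
tool_pos: [0.5249, 0.0686, 0.1778]
tool_rot: [-179.9, -0.2, 147.4]
tool_pos: [0.5252, 0.0667, 0.1781]
tool_rot: [-180.0, -0.1, 179.9]
```

Yaw is now 180. The target is above (0.571, 0.338), z≈0.13.

```bash
cat > wr.py <<'E'
from vis import *
import sys
z=float(sys.argv[1]); w=cam.read_camera("wrist"); o=env.get_obs(); print("tcp",o["tool_pos"],o["tool_rot"][2],"w",o["grip_width"])
for col in("blue","red"):
    for p,s in blobs(w,col,300):
        edge=s[0]<=1 or s[1]<=1 or s[0]+s[2]>=559 or s[1]+s[3]>234
        print(col,p.round(),s[4],plane(w,[p],z)[0][:2],"CUT" if edge else "")
E
python3 steer.py '-.046 .271 0 0 .07;-.046 .271 0 0 .07;-.046 .271 0 0 .07;-.046 .271 0 0 .07;-.046 .271 0 0 .07;-.046 .271 0 0 .07;-.046 .271 0 0 .07;-.046 .271 .03 0 .07'|grep pos
python3 wr.py .049
```

```text
tool_pos: [0.5727, 0.3486, 0.1544]
tcp [0.5691 0.3418 0.144 ] -179.77441521852856 w 0.0699730582825281
blue [159. 102.] 3540 [0.4913 0.2612] 
blue [261. 117.] 3164 [0.5002 0.3341] 
blue [265. 212.] 2592 [0.5719 0.3364] CUT
```

```bash
python3 steer.py '0 -.002 .03 0 .07;0 -.002 .07 0 .07;0 -.002 .1 0 .07;0 -.002 .112 0 .07;0 -.002 .112 0 .07;0 -.002 .112 0 .07'|grep pos
python3 steer.py '0 0 0 0 .04;0 0 0 0 .04;0 0 0 0 .04;0 0 0 0 .04;0 0 0 0 .04;0 0 0 0 .04;0 0 0 0 .04' 22|grep -v rot
python3 steer.py '0 0 -.03 0 .04;0 0 -.06 0 .04;0 0 -.1 0 .04;0 0 -.13 0 .04;0 0 -.13 0 .04;0 0 -.13 0 .04'; python3 find.py
```

```text
tool_pos: [0.5723, 0.3354, 0.0378]
time_s: 14.12
tool_pos: [0.5728, 0.3366, 0.039]
force: [-0.0, 0.5, 5.6]
grip_width: 0.0475
grasp_force: 22.0
time_s: 14.62
tool_pos: [0.5729, 0.3363, 0.1695]
tool_rot: [179.9, 0.2, 180.0]
force: [-1.2, 0.2, -2.4]
grip_width: 0.0474
grasp_force: 22.0
blue 8 6
[0.5612 0.006  0.0608] gap 0.0008 [298. 202.] [287. 199.] (np.int32(174), np.int32(164))
[0.5628 0.0878 0.0607] gap 0.0006 [279. 217.] [279. 181.] (np.int32(189), np.int32(154))
[0.4907 0.2644 0.0516] gap 0.0008 [259. 273.] [242. 154.] (np.int32(295), np.int32(121))
[0.4994 0.3372 0.0514] gap 0.0012 [234. 292.] [239. 140.] (np.int32(308), np.int32(116))
[0.378  0.2561 0.0515] gap 0.0008 [304. 294.] [208. 161.] (np.int32(326), np.int32(133))
[0.396  0.3511 0.0514] gap 0.0010 [270. 319.] [208. 143.] (np.int32(361), np.int32(118))
red 2 1
[ 0.4785 -0.2597  0.0529] gap 0.0009 [372. 171.] [286. 279.] (np.int32(122), np.int32(240))
button 1 0
```

```bash
python3 steer.py '.012 -.33 0 0 .04;.012 -.33 0 0 .04;.012 -.33 0 0 .04;.012 -.33 0 0 .04;.012 -.33 0 0 .04;.012 -.33 0 0 .04;.012 -.33 0 0 .04;.012 -.33 0 0 .04'|grep pos
python3 steer.py '0 -.089 0 0 .04;0 -.089 0 0 .04;0 -.089 0 0 .04;0 -.089 .04 0 .04;0 -.089 .06 0 .04;0 -.089 .06 0 .04;0 -.089 .06 0 .04'
python3 - <<'E'
from vis import *
w=cam.read_camera("wrist");cv2.imwrite("pics/f.png",w["color"])
E
```

```text
tool_pos: [0.558, 0.0028, 0.1651]
time_s: 15.97
tool_pos: [0.5579, -0.0828, 0.105]
tool_rot: [179.9, -0.3, -180.0]
force: [-0.0, 0.8, -1.1]
grip_width: 0.0475
grasp_force: 22.0
```

View pics/f.png

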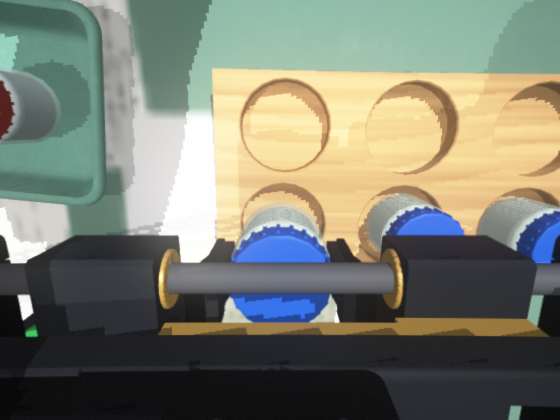

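The held jar is over its recess. The front-row recess at (285,124) lets me check the rack pose.

```bash
python3 - <<'E'
from vis import *
w=cam.read_camera("wrist"); print(plane(w,[(285,124)],.024)); print(env.get_obs()["tool_pos"])
E
python3 steer.py '-.0015 0 .02 0 .04;-.0015 0 .035 0 .04;-.0015 0 .045 0 .04;-.0015 0 .05 0 .04;-.0015 0 .053 0 .04;-.0015 0 .053 0 .04'
```

```text
[[ 0.4916 -0.0811  0.024 ]]
[ 0.5606 -0.0828  0.1082]
time_s: 16.57
tool_pos: [0.5619, -0.0831, 0.0549]
tool_rot: [-180.0, 0.0, -180.0]
force: [-0.9, -0.1, -1.1]
grip_width: 0.0477
grasp_force: 22.0
```

Rack pose confirmed: (0.4916,-0.0811) against a predicted (0.4918,-0.0813). I'll seat the jar and release.

```bash
python3 steer.py '0 0 .003 0 .04;0 0 .005 0 .04;0 0 .006 0 .04;0 0 .006 0 .04'|grep -E 'pos|force'
python3 steer.py '0 0 0 0 .062;0 0 0 0 .062;0 0 0 0 .062;0 0 -.03 0 .062;0 0 -.07 0 .062;0 0 -.11 0 .062;0 0 -.14 0 .062;0 0 -.14 0 .062'
python3 find.py|grep -v red
```

```text
tool_pos: [0.5619, -0.0832, 0.049]
force: [-1.2, -0.6, -1.1]
grasp_force: 22.0
time_s: 17.57
tool_pos: [0.5659, -0.0835, 0.1966]
tool_rot: [-179.9, 0.8, -180.0]
force: [0.2, -0.1, -0.0]
grip_width: 0.0619
grasp_force: 0.0
blue 9 7
[ 0.5593 -0.0824  0.0608] gap 0.0005 [316. 187.] [296. 221.] (np.int32(146), np.int32(187))
[0.5607 0.006  0.0605] gap 0.0001 [298. 202.] [287. 199.] (np.int32(162), np.int32(165))
[0.5629 0.0878 0.0607] gap 0.0004 [279. 217.] [279. 181.] (np.int32(189), np.int32(153))
[0.4908 0.2644 0.0516] gap 0.0009 [259. 273.] [242. 154.] (np.int32(294), np.int32(121))
[0.4995 0.3372 0.0514] gap 0.0010 [234. 292.] [239. 140.] (np.int32(308), np.int32(115))
[0.378  0.256  0.0516] gap 0.0007 [304. 294.] [208. 161.] (np.int32(332), np.int32(133))
[0.396  0.3511 0.0514] gap 0.0010 [270. 319.] [208. 143.] (np.int32(361), np.int32(118))
[ 0.4783 -0.261   0.0523] gap 0.0012 [372. 171.] [286. 280.] (np.int32(118), np.int32(220))
button 1 0
```

```bash
python3 steer.py '.146 .27 0 0 .07;.146 .27 0 0 .07;.146 .27 0 0 .07;.146 .27 0 0 .07;.146 .27 0 0 .07;.146 .27 0 0 .07;.146 .27 0 0 .07;.146 .27 0 0 .07'|grep pos
python3 steer.py '.037 .066 0 0 .07;.037 .066 0 0 .07;.037 .066 .03 0 .07;.037 .066 .05 0 .07;.037 .066 .05 0 .07;.037 .066 .05 0 .07;.037 .066 .05 0 .07'|grep -E 'pos|rot'; python3 wr.py .049; python3 find.py | grep -v red
```

```text
tool_pos: [0.4112, 0.1919, 0.1872]
tool_pos: [0.3788, 0.2526, 0.1388]
tool_rot: [180.0, -0.0, 180.0]
tcp [0.3793 0.2528 0.1393] 179.94400514965594 w 0.07008163323330704
blue [512.  44.] 1989 [0.2623 0.3988] 
blue [284. 220.] 2868 [0.3794 0.254 ] CUT
blue [407. 238.] 2009 [0.393  0.3456] CUT
red [265.  71.] 1917 [0.2775 0.2414] 
blue 7 6
[0.5633 0.0877 0.0608] gap 0.0007 [279. 217.] [279. 181.] (np.int32(180), np.int32(151))
[0.4911 0.2638 0.0519] gap 0.0006 [259. 273.] [242. 154.] (np.int32(286), np.int32(118))
[0.4994 0.3368 0.0514] gap 0.0005 [234. 292.] [239. 140.] (np.int32(320), np.int32(114))
[0.3781 0.2564 0.0518] gap 0.0004 [304. 294.] [208. 161.] (np.int32(325), np.int32(129))
[ 0.4784 -0.2597  0.0529] gap 0.0012 [372. 171.] [286. 279.] (np.int32(122), np.int32(243))
button 0 0
```

```bash
python3 steer.py '0 .001 .03 0 .07;0 .001 .07 0 .07;0 .001 .09 0 .07;0 .001 .101 0 .07;0 .001 .101 0 .07;0 .001 .101 0 .07'|grep pos
python3 steer.py '0 0 0 0 .04;0 0 0 0 .04;0 0 0 0 .04;0 0 0 0 .04;0 0 0 0 .04;0 0 0 0 .04;0 0 0 0 .04' 22|grep -v rot
python3 steer.py '0 0 -.03 0 .04;0 0 -.06 0 .04;0 0 -.1 0 .04;0 0 -.13 0 .04;0 0 -.13 0 .04;0 0 -.13 0 .04'
```

```text
tool_pos: [0.3793, 0.2542, 0.0383]
time_s: 20.15
tool_pos: [0.3793, 0.2544, 0.0384]
force: [-0.3, -0.0, 5.3]
grip_width: 0.0475
grasp_force: 22.0
time_s: 20.65
tool_pos: [0.3794, 0.254, 0.1687]
tool_rot: [180.0, 0.2, 180.0]
force: [-0.4, -0.1, -3.0]
grip_width: 0.0472
grasp_force: 22.0
```

```bash
python3 steer.py '-.1 -.3 0 0 .04;-.1 -.3 0 0 .04;-.1 -.3 0 0 .04;-.1 -.3 0 0 .04;-.1 -.3 0 0 .04;-.1 -.3 0 0 .04;-.1 -.3 0 0 .04;-.1 -.3 0 0 .04'|grep pos
python3 steer.py '-.0125 -.0355 0 0 .04;-.0125 -.0355 0 0 .04;-.0125 -.0355 .04 0 .04;-.0125 -.0355 .07 0 .04;-.0125 -.0355 .085 0 .04;-.0125 -.0355 .085 0 .04;-.0125 -.0355 .085 0 .04;-.0125 -.0355 .085 0 .04'
```

```text
tool_pos: [0.4774, -0.0515, 0.1649]
time_s: 21.98
tool_pos: [0.4913, -0.0815, 0.0827]
tool_rot: [-180.0, 0.0, -180.0]
force: [-0.7, 0.1, -1.7]
grip_width: 0.0472
grasp_force: 22.0
```

```bash
python3 steer.py '0 0 .01 0 .04;0 0 .02 0 .04;0 0 .026 0 .04;0 0 .03 0 .04;0 0 .034 0 .04;0 0 .034 0 .04;0 0 .034 0 .04'|grep -E 'pos|force'
python3 steer.py '0 0 0 0 .062;0 0 0 0 .062;0 0 0 0 .062;0 0 -.03 0 .062;0 0 -.07 0 .062;0 0 -.11 0 .062;0 0 -.14 0 .062;0 0 -.14 0 .062'
python3 find.py|grep -v red
```

```text
tool_pos: [0.4913, -0.0817, 0.0485]
force: [1.0, -0.9, -1.2]
grasp_force: 22.0
time_s: 23.23
tool_pos: [0.4954, -0.0822, 0.196]
tool_rot: [-179.9, 0.7, -180.0]
force: [0.6, 0.5, -0.4]
grip_width: 0.0618
grasp_force: 0.0
blue 9 6
[ 0.5591 -0.0824  0.0607] gap 0.0005 [316. 187.] [296. 221.] (np.int32(144), np.int32(185))
[ 0.4895 -0.0808  0.0609] gap 0.0011 [338. 196.] [271. 225.] (np.int32(162), np.int32(190))
[0.5607 0.0059 0.061 ] gap 0.0002 [298. 202.] [287. 199.] (np.int32(171), np.int32(167))
[0.4906 0.2644 0.0517] gap 0.0009 [259. 273.] [242. 154.] (np.int32(295), np.int32(120))
[0.4995 0.3373 0.0515] gap 0.0009 [234. 292.] [239. 140.] (np.int32(308), np.int32(115))
[0.396  0.3511 0.0513] gap 0.0010 [270. 319.] [208. 143.] (np.int32(362), np.int32(118))
[ 0.4781 -0.2595  0.0532] gap 0.0013 [372. 171.] [286. 279.] (np.int32(121), np.int32(237))
button 1 0
```

```bash
python3 steer.py '.066 .3 0 0 .07;.066 .3 0 0 .07;.066 .3 0 0 .07;.066 .3 0 0 .07;.066 .3 0 0 .07;.066 .3 0 0 .07;.066 .3 0 0 .07;.066 .3 0 0 .07'|grep pos
python3 steer.py '.028 .129 0 0 .07;.028 .129 0 0 .07;.028 .129 0 0 .07;.028 .129 0 0 .07;.028 .129 .03 0 .07;.028 .129 .05 0 .07;.028 .129 .05 0 .07;.028 .129 .05 0 .07'|grep -E 'pos|rot'; python3 wr.py .049; python3 find.py | grep -v red
```

```text
tool_pos: [0.4216, 0.2243, 0.1872]
tool_pos: [0.3958, 0.3461, 0.1365]
tool_rot: [-179.9, -0.2, -180.0]
tcp [0.3968 0.3469 0.1381] 179.9929905872702 w 0.06985636498979415
blue [344.  16.] 1439 [0.2626 0.3842] CUT
blue [285. 224.] 2930 [0.3979 0.3483] CUT
red [142.  47.] 2086 [0.2805 0.2557] 
blue 8 7
[ 0.5593 -0.0821  0.0604] gap 0.0002 [316. 187.] [296. 221.] (np.int32(132), np.int32(187))
[ 0.4903 -0.0809  0.0603] gap 0.0002 [338. 196.] [271. 225.] (np.int32(148), np.int32(186))
[0.559  0.004  0.0613] gap 0.0036 [300. 202.] [287. 199.] (np.int32(122), np.int32(161))
[0.5015 0.3444 0.0457] gap 0.0005 [231. 295.] [240. 140.] (np.int32(131), np.int32(110))
[0.3964 0.3511 0.0511] gap 0.0005 [270. 319.] [208. 143.] (np.int32(357), np.int32(115))
[ 0.4783 -0.2597  0.053 ] gap 0.0009 [372. 171.] [286. 279.] (np.int32(121), np.int32(242))
button 1 0
```

```bash
python3 steer.py '0 .001 .03 0 .07;0 .001 .07 0 .07;0 .001 .09 0 .07;0 .001 .1 0 .07;0 .001 .1 0 .07;0 .001 .1 0 .07'|grep pos
python3 steer.py '0 0 0 0 .04;0 0 0 0 .04;0 0 0 0 .04;0 0 0 0 .04;0 0 0 0 .04;0 0 0 0 .04;0 0 0 0 .04' 22|grep -v rot
python3 steer.py '0 0 -.03 0 .04;0 0 -.06 0 .04;0 0 -.1 0 .04;0 0 -.13 0 .04;0 0 -.13 0 .04;0 0 -.13 0 .04'
```

```text
tool_pos: [0.3979, 0.349, 0.0398]
time_s: 25.9
tool_pos: [0.3976, 0.3488, 0.0394]
force: [-0.5, -0.9, 5.3]
grip_width: 0.0477
grasp_force: 22.0
time_s: 26.4
tool_pos: [0.3978, 0.3488, 0.1699]
tool_rot: [179.9, 0.2, 180.0]
force: [0.9, -1.0, -2.0]
grip_width: 0.0476
grasp_force: 22.0
```

```bash
python3 steer.py '-.08 -.3 0 0 .04;-.08 -.3 0 0 .04;-.08 -.3 0 0 .04;-.08 -.3 0 0 .04;-.08 -.3 0 0 .04;-.08 -.3 0 0 .04;-.08 -.3 0 0 .04;-.08 -.3 0 0 .04'|grep pos
python3 steer.py '-.0155 -.046 0 0 .04;-.0155 -.046 0 0 .04;-.0155 -.046 .04 0 .04;-.0155 -.046 .07 0 .04;-.0155 -.046 .085 0 .04;-.0155 -.046 .085 0 .04;-.0155 -.046 .085 0 .04;-.0155 -.046 .085 0 .04'
```

```text
tool_pos: [0.4763, 0.0413, 0.166]
time_s: 27.73
tool_pos: [0.4928, 0.0024, 0.0838]
tool_rot: [180.0, 0.0, -180.0]
force: [1.1, 0.4, -0.7]
grip_width: 0.0474
grasp_force: 22.0
```

```bash
python3 steer.py '0 0 .01 0 .04;0 0 .02 0 .04;0 0 .026 0 .04;0 0 .03 0 .04;0 0 .034 0 .04;0 0 .034 0 .04;0 0 .034 0 .04'|grep -E 'pos|force'
python3 steer.py '0 0 0 0 .062;0 0 0 0 .062;0 0 0 0 .062;0 0 -.03 0 .062;0 0 -.07 0 .062;0 0 -.11 0 .062;0 0 -.14 0 .062;0 0 -.14 0 .062'
python3 find.py|grep -v red
```

```text
tool_pos: [0.4928, 0.0024, 0.0495]
force: [0.1, 0.4, -1.1]
grasp_force: 22.0
time_s: 28.98
tool_pos: [0.4969, 0.0025, 0.1969]
tool_rot: [-179.9, 0.7, -180.0]
force: [2.0, 0.7, 0.2]
grip_width: 0.0618
grasp_force: 0.0
blue 9 7
[ 0.5591 -0.0823  0.0605] gap 0.0004 [316. 187.] [296. 221.] (np.int32(147), np.int32(185))
[ 0.4897 -0.0809  0.0609] gap 0.0013 [338. 196.] [271. 225.] (np.int32(164), np.int32(189))
[0.5606 0.0059 0.0606] gap 0.0002 [298. 202.] [287. 199.] (np.int32(163), np.int32(165))
[0.4911 0.003  0.0606] gap 0.0012 [321. 211.] [263. 205.] (np.int32(184), np.int32(166))
[0.5631 0.0877 0.0609] gap 0.0009 [279. 217.] [279. 181.] (np.int32(192), np.int32(153))
[0.4907 0.2644 0.0516] gap 0.0008 [259. 273.] [242. 154.] (np.int32(295), np.int32(121))
[0.4979 0.3377 0.0516] gap 0.0033 [234. 292.] [239. 141.] (np.int32(311), np.int32(98))
[ 0.4784 -0.2596  0.053 ] gap 0.0010 [372. 171.] [286. 279.] (np.int32(122), np.int32(241))
button 0 0
```

```bash
python3 steer.py '.0015 .259 0 0 .07;.0015 .259 0 0 .07;.0015 .259 0 0 .07;.0015 .259 0 0 .07;.0015 .259 0 0 .07;.0015 .259 0 0 .07;.0015 .259 0 0 .07;.0015 .259 0 0 .07'|grep pos
python3 steer.py '0 0 0 45 .07;0 0 0 45 .07;0 0 0 45 .07;0 0 .02 45 .07;0 0 .05 45 .07;0 0 .05 45 .07;0 0 .05 45 .07;0 0 .05 45 .07'|grep -E 'pos|rot'; python3 wr.py .049; python3 find.py | grep -v red
```

```text
tool_pos: [0.4886, 0.2656, 0.1877]
tool_pos: [0.4905, 0.2588, 0.1375]
tool_rot: [-179.8, -0.0, 134.8]
tcp [0.4908 0.2593 0.1382] 134.96112927613464 w 0.0699007503661781
blue [370. 154.] 3482 [0.5011 0.3353] 
blue [286. 217.] 3014 [0.4922 0.2622] CUT
red [39. 45.] 1461 [0.3001 0.2309] CUT
blue 6 7
[ 0.5598 -0.0821  0.06  ] gap 0.0001 [316. 187.] [296. 221.] (np.int32(134), np.int32(180))
[ 0.4899 -0.0803  0.0603] gap 0.0012 [338. 196.] [271. 225.] (np.int32(152), np.int32(188))
[0.4914 0.0029 0.0605] gap 0.0008 [321. 211.] [263. 205.] (np.int32(185), np.int32(168))
[0.4908 0.2641 0.0515] gap 0.0012 [259. 273.] [242. 154.] (np.int32(298), np.int32(124))
[0.5027 0.3361 0.0498] gap 0.0031 [234. 292.] [241. 140.] (np.int32(311), np.int32(86))
[ 0.4784 -0.2598  0.053 ] gap 0.0009 [372. 171.] [286. 279.] (np.int32(121), np.int32(242))
button 1 0
```

```bash
python3 steer.py '.001 .0025 .03 0 .07;.001 .0025 .07 0 .07;.001 .0025 .09 0 .07;.001 .0025 .1 0 .07;.001 .0025 .1 0 .07;.001 .0025 .1 0 .07'|grep pos
python3 steer.py '0 0 0 0 .04;0 0 0 0 .04;0 0 0 0 .04;0 0 0 0 .04;0 0 0 0 .04;0 0 0 0 .04;0 0 0 0 .04' 22|grep -v rot
python3 steer.py '0 0 -.03 0 .04;0 0 -.06 0 .04;0 0 -.1 0 .04;0 0 -.13 0 .04;0 0 -.13 0 .04;0 0 -.13 0 .04'
python3 steer.py '0 0 0 -45 .04;0 0 0 -45 .04;0 0 0 -45 .04;0 0 0 -45 .04;0 0 0 -45 .04;0 0 0 -45 .04;0 0 0 -45 .04;0 0 0 -45 .04'; python3 find.py | grep '0.3'
```

```text
tool_pos: [0.4926, 0.2639, 0.0401]
time_s: 31.65
tool_pos: [0.4926, 0.2639, 0.0404]
force: [-1.4, -0.7, 5.3]
grip_width: 0.0473
grasp_force: 22.0
time_s: 32.15
tool_pos: [0.4931, 0.2644, 0.1713]
tool_rot: [179.8, 0.1, 135.0]
force: [0.5, 0.2, -3.2]
grip_width: 0.0476
grasp_force: 22.0
time_s: 32.82
tool_pos: [0.4909, 0.263, 0.1671]
tool_rot: [-179.9, -0.2, -180.0]
force: [0.4, 0.9, -2.1]
grip_width: 0.0475
grasp_force: 22.0
[0.4911 0.003  0.0606] gap 0.0010 [321. 211.] [263. 205.] (np.int32(185), np.int32(165))
[0.4996 0.3363 0.0499] gap 0.0024 [234. 292.] [239. 141.] (np.int32(308), np.int32(98))
```

```bash
python3 steer.py '-.003 -.177 0 0 .04;-.003 -.177 0 0 .04;-.003 -.177 0 0 .04;-.003 -.177 0 0 .04;-.003 -.177 0 0 .04;-.003 -.177 0 0 .04;-.003 -.177 .03 0 .04;-.003 -.177 .04 0 .04'|grep pos
python3 steer.py '0 0 .02 0 .04;0 0 .04 0 .04;0 0 .045 0 .04;0 0 .045 0 .04;0 0 .045 0 .04'; python3 find.py | grep -c 0.060
```

```text
tool_pos: [0.4935, 0.0873, 0.127]
time_s: 34.0
tool_pos: [0.4951, 0.0877, 0.0848]
tool_rot: [180.0, -0.0, -179.9]
force: [-0.2, 0.0, -0.9]
grip_width: 0.0475
grasp_force: 22.0
0
```

```bash
python3 steer.py '0 0 .01 0 .04;0 0 .02 0 .04;0 0 .026 0 .04;0 0 .03 0 .04;0 0 .034 0 .04;0 0 .034 0 .04;0 0 .034 0 .04'|grep -E 'pos|force'
python3 steer.py '0 0 0 0 .062;0 0 0 0 .062;0 0 0 0 .062;0 0 -.03 0 .062;0 0 -.07 0 .062;0 0 -.11 0 .062;0 0 -.14 0 .062;0 0 -.14 0 .062'
python3 find.py; python3 snap.py g scene
```

```text
tool_pos: [0.4953, 0.0869, 0.0504]
force: [0.0, 0.9, -1.2]
grasp_force: 22.0
time_s: 35.35
tool_pos: [0.4993, 0.0878, 0.1978]
tool_rot: [180.0, 0.7, -180.0]
force: [0.8, -0.5, 0.2]
grip_width: 0.0622
grasp_force: 0.0
blue 8 7
[ 0.5595 -0.0819  0.0604] gap 0.0011 [316. 187.] [296. 221.] (np.int32(146), np.int32(185))
[ 0.49   -0.0805  0.0607] gap 0.0017 [338. 196.] [271. 225.] (np.int32(166), np.int32(189))
[0.5607 0.0057 0.0607] gap 0.0002 [298. 202.] [287. 199.] (np.int32(168), np.int32(163))
[0.4911 0.0031 0.0606] gap 0.0011 [321. 211.] [263. 205.] (np.int32(184), np.int32(167))
[0.5626 0.0877 0.0606] gap 0.0007 [279. 217.] [279. 181.] (np.int32(186), np.int32(152))
[0.4938 0.0882 0.0611] gap 0.0006 [302. 228.] [256. 186.] (np.int32(203), np.int32(151))
[0.4985 0.3376 0.052 ] gap 0.0020 [234. 292.] [239. 140.] (np.int32(307), np.int32(107))
red 2 1
[ 0.4783 -0.2598  0.0532] gap 0.0010 [372. 171.] [286. 279.] (np.int32(120), np.int32(242))
button 0 0
```

View pics/g_scene.png

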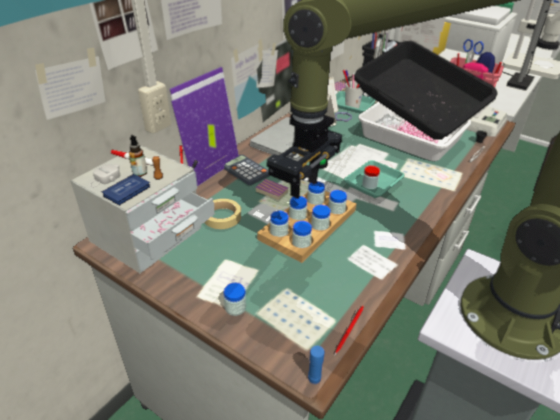

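The rack holds six blue-capped jars, the reject stands in the tray at (372,171), and the surplus spare stands at (234,292). The tape and notes have not moved. Next is the button.

```bash
python3 steer.py '0 0 0 57 0;0 0 0 57 0;0 0 0 57 0;0 0 0 57 0;0 0 0 57 0;0 0 0 57 0;0 0 0 57 0;0 0 0 57 0'|grep rot
python3 steer.py '0 0 0 33 0;0 0 0 33 0;0 0 0 33 0;0 0 0 33 0;0 0 0 33 0;0 0 0 33 0;0 0 0 33 0'|grep -E 'pos|rot'
python3 steer.py '-.2 .092 0 0 0;-.2 .092 0 0 0;-.2 .092 0 0 0;-.2 .092 0 0 0;-.2 .092 0 0 0;-.2 .092 0 0 0;-.2 .092 0 0 0;-.2 .092 0 0 0'
python3 - <<'E'
from vis import *
w=cam.read_camera("wrist");np.save("w4.npy",w,allow_pickle=True);HSV["btn"]=((58,100,50),(72,255,255))
w3=np.load("w3.npy",allow_pickle=True).item()
p3=max(blobs(w3,"btn"),key=lambda t:t[1][4])[0]
for p,s in blobs(w,"btn"): print(p,s,plane(w,[p],.02),tri(w3,p3,w,p))
E
```

```text
tool_rot: [-179.8, -0.1, 122.7]
tool_pos: [0.4942, 0.0866, 0.1889]
tool_rot: [-179.8, 0.0, 90.1]
time_s: 37.42
tool_pos: [0.5866, -0.1134, 0.1893]
tool_rot: [-179.9, -0.1, 90.0]
force: [0.8, 0.8, -0.6]
grip_width: 0.0005
grasp_force: 0.0
```

```bash
python3 steer.py '-.159 .0745 0 0 0;-.159 .0745 0 0 0;-.159 .0745 0 0 0;-.159 .0745 0 0 0;-.159 .0745 .04 0 0;-.159 .0745 .08 0 0;-.159 .0745 .11 0 0;-.159 .0745 .11 0 0'
python3 steer.py '0 0 .01 0 0;0 0 .02 0 0;0 0 .025 0 0;0 0 .025 0 0;0 0 .025 0 0'
python3 - <<'E'
from vis import *
out=[]
for n in("scene","side"):
    c=cam.read_camera(n)["color"]; x,y=(320,150) if n=="scene" else (355,260); out.append(cv2.resize(c[y-50:y+50,x-60:x+60],None,fx=4,fy=4))
cv2.imwrite("pics/h.png",cv2.resize(np.hstack(out),None,fx=.8,fy=.8))
E
```

```text
time_s: 38.13
tool_pos: [0.6569, -0.2677, 0.072]
tool_rot: [-179.3, -0.4, 90.2]
force: [-1.6, 0.7, -0.8]
grip_width: 0.0008
grasp_force: 0.0
time_s: 38.55
tool_pos: [0.6624, -0.2722, 0.057]
tool_rot: [179.9, 0.0, 90.0]
force: [0.4, 0.1, 0.9]
grip_width: 0.0006
grasp_force: 0.0
```

View pics/h.png

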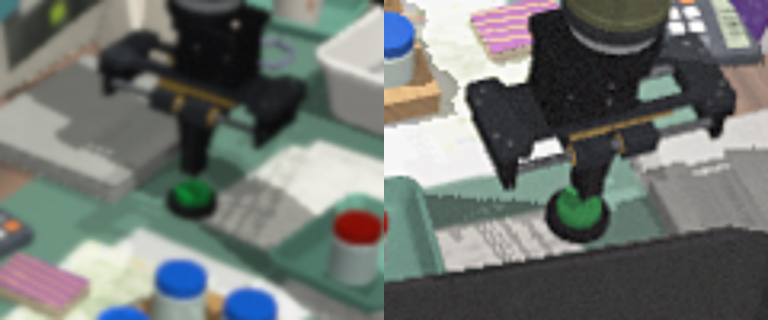

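Both crops show the closed fingertips directly over the green button. I'll press in small steps.

```bash
python3 steer.py '0 0 .006 0 0;0 0 .012 0 0;0 0 .016 0 0;0 0 .019 0 0;0 0 .019 0 0'|grep -E 'pos|force'
python3 steer.py '0 0 .002 0 0;0 0 .004 0 0;0 0 .004 0 0;0 0 .004 0 0'|grep -E 'pos|force'
```

```text
tool_pos: [0.6614, -0.2722, 0.036]
force: [-1.3, 1.3, 3.6]
grasp_force: 1.7
tool_pos: [0.6615, -0.2723, 0.0335]
force: [-3.7, 0.7, 7.1]
grasp_force: 3.2
```

```bash
python3 steer.py '0 0 .001 0 0;0 0 .002 0 0;0 0 .002 0 0;0 0 .002 0 0'|grep -E 'pos|force'
python3 steer.py '0 0 -.02 0 0;0 0 -.05 0 0;0 0 -.09 0 0;0 0 -.13 0 0;0 0 -.16 0 0;0 0 -.16 0 0;0 0 -.16 0 0;0 0 -.16 0 0'
python3 find.py; python3 snap.py i scene side
```

```text
tool_pos: [0.6616, -0.2723, 0.0334]
force: [-6.4, 1.9, 14.3]
grasp_force: 7.1
time_s: 40.4
tool_pos: [0.6612, -0.272, 0.1895]
tool_rot: [-179.9, -0.0, 90.0]
force: [0.6, 1.1, -0.5]
grip_width: 0.0007
grasp_force: 0.0
blue 9 7
[ 0.5596 -0.0817  0.0603] gap 0.0005 [316. 187.] [296. 220.] (np.int32(141), np.int32(185))
[ 0.4899 -0.0806  0.0606] gap 0.0008 [338. 196.] [271. 225.] (np.int32(152), np.int32(194))
[0.5606 0.0056 0.061 ] gap 0.0003 [298. 202.] [287. 199.] (np.int32(170), np.int32(164))
[0.4911 0.0034 0.0607] gap 0.0011 [321. 211.] [263. 205.] (np.int32(182), np.int32(164))
[0.5627 0.0877 0.0607] gap 0.0007 [279. 217.] [279. 181.] (np.int32(190), np.int32(155))
[0.4937 0.0882 0.0612] gap 0.0006 [302. 228.] [256. 186.] (np.int32(204), np.int32(152))
[0.4995 0.3372 0.0514] gap 0.0010 [234. 292.] [239. 140.] (np.int32(308), np.int32(115))
red 2 1
[ 0.4791 -0.2575  0.0547] gap 0.0023 [372. 171.] [287. 277.] (np.int32(117), np.int32(181))
button 1 0
```

View pics/i_side.png

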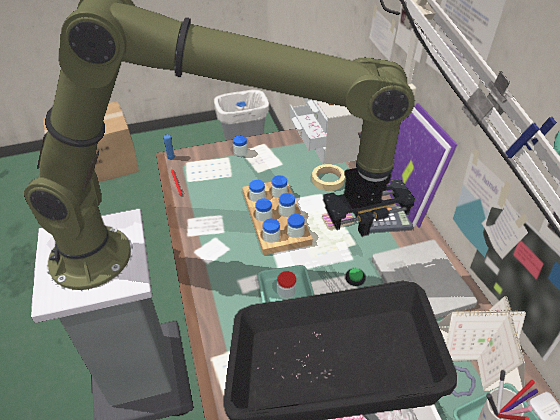

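The force rose to 14 N with no further travel, so the button bottomed out; it is now released. The side view shows six blue caps in the rack, the red cap in the tray at (287,280) and the spare at (240,145).

```bash
python3 -c "
from cell import env, cam, sign_off
print(sign_off())"
```

```text
the job is handed in; nothing more can be done
None
```

The job is handed in: the one red-capped reject stands in the green tray, all six rack places hold blue-capped jars, the surplus spare is on the desk, and the green button was pressed and released; sign-off gave no verdict.

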